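# Third hand: press a mounting block against the sprung plate of an assembly fixture

## Task

Be my third hand while I drive the screws: set the blue mounting block upright on the bed of the grey fixture, screw heads towards the fixture's open front, centred on the sprung aluminium plate, and press its back flat against that plate until the black pointers stand in the green band. Keep it steady there for a couple of seconds and finish while still holding and pressing it, never letting the pointers run into the red, pressing with the block and not with your fingers on the fixture, and leave the other things on the table where they are.

Things in the scene. Friction and masses are not known exactly. Their poses are not given: they have to be found in the camera images.
- block: Loose blue mounting block, 36 mm (its x) by 50 mm (its y) by 45 mm high, about 0.22 kg (varies). Origin: centre of its underside. Two steel screw heads show on its -x face (14 mm either side of the middle); its +x face is the plain back. At the start it stands upright on the table, z up, its screw heads roughly towards the robot (yaw within 0.5 rad).
- block_back (a point): Centre of the block's plain back face: 18 mm along the block's +x from its centre, 22.5 mm above its underside. Axes are the block's.
- fixture: Grey assembly fixture fixed to the table. Origin: centre of its underside; z up, x is the pressing direction (open front at -x, towards the robot; dark post at x = +65 to +80 mm). Flat bed 170 mm (x) by 150 mm (y), its top 12 mm above the table, with a slippery flush white insert where the block goes; nothing on it is higher than 57 mm. Yaw within 0.4 rad.
- plate_face (a point): Centre of the aluminium plate's front face (it looks to the fixture's -x); moves with the plate. Unpressed: x = +5, y = 0, z = 34.5 mm in the fixture's frame, level with the back centre of a block standing on the bed. Plate 46 mm wide (y), 13 to 55 mm above the table, 10 mm thick; two dark tapped slots 14 mm either side of the middle. Axes: the fixture's.
- plate (a joint): Plate travel along the fixture's +x (m): 0 unpressed, stop at 0.028; spring 600 N/m from zero (6 N at 0.010). A thin black pointer bar 13 mm behind its face, 14 to 20 mm above the table, reaches over a colour strip on each side of the bed (y = 47 to 69 mm): green for travel 0.010 to 0.018, white before and for 4 mm after, red from 0.022.
- timer: White timer, 66x62x18 mm, lying loose on the table; a bystander. Origin: centre of its underside. It and the block may stand on either side of the fixture.
- screwdriver: Orange-handled screwdriver, 170 mm long, lying loose; a bystander.
- tape_roll: White roll of tape, 70 mm across, 25 mm high, lying loose; a bystander. Above it hangs a big cream fume-extraction hood (fixed): x = 0.51 to 0.73 m, y = -0.33 to -0.11 m, from 0.53 m above the table upwards. Keep arm and wrist clear of it: cross from right to left low, near the front edge of the table (TCP at about x = 0.38 m).
- vial_1: Small capped vial, 24 mm across, 50 mm high, standing loose; a bystander.

How it is judged:
By the outcome, as a careful person would: the job done as asked, in the order asked, and still so for the second after the job is handed in, while the arm keeps its last pose, push and grip.
It also fails if it takes over 45 s, if anything falls off the work surface, if the arm or the gripper's body presses on something with over 40 N, if the wrist force passes 120 N, or if a joint passes its speed limit or range.

## Robot

A 6-joint arm with a two-finger parallel gripper is mounted at the origin on a cart in front of the work surface, level with it; the furniture and walls round the work are solid. World frame = base frame: x ahead of the robot, y to its left, z up, the work surface at z = 0. Lengths are in m, angles in degrees, forces in N, time in s.
With the tool pointing down it reaches from about 0.15 to 0.775 m from the base axis. Payload 6.1 kg.
Tool frame: the origin (TCP) lies between the finger pads, 19 mm behind the fingertips; this is the grasp point; z points along the fingers, y is the line along which they close (so a half turn about z gives the same grasp; the last joint's range is limited). The gripper opens to 85 mm and grips with 20 to 120 N. Pads are 22 mm wide; open, the fingers measure 114 mm over their backs; the gripper's body (76 mm by 85 mm) begins 54 mm behind the grasp point. The pads swing forward as they close: fully open they stand 13 mm farther back than shut.
Start: joints at [-69.901, 7.208, -2.269, 80.523, 0, 90], TCP at [0.18, -0.493, 0.25] pointing down, gripper open.
Joint ranges: [-155.77, 155.77], [-54.66, 111.73], [-72.52, 77.12], [-102.08, 115.82], [-83.92, 84.16], [-180, 180]. Speed limits (degrees/s): [136.94, 136.94, 172.46, 180, 180, 180].

## Interface

Orientations are given as a 3x3 rotation matrix whose columns are the frame's x, y, z axes.
In Python, from plant import env, viewer gives the robot as it stands.
- The arm moves only by the tool arm_command, never from a script. Its argument "steps" is a list of rows, each a list of 3 entries, a list of its own where there are three numbers: the closure, from 0 (fully open) to 1 (shut), then the shift along the tool's x, y, z in m, then the turn about the tool's z in degrees. In form: [[jaw, [tx, ty, tz], twist], ...]. A call has 1 to 5 rows; each row shifts and turns the commanded pose from where the row before left it, along the tool's axes as they then stand; what a row does not reach is not made up. A row lasts 1/8 s, in which the tool goes at most 62.5 mm and 10.7 degrees, less where a joint would pass 70% of its speed; a pose out of reach is approached as far as the arm can. A call with a gripper value outside its range is refused whole. The fingers move at their own pace and stop on an object; "newtons" is the grip in N (left out, the last holds). Time passes only in rows, so rows that do not move let the fingers close. It gives the time, the measured TCP pose, the force, the opening and the grip force at its end, in the units of the state.
- env.get_state(): the state, without advancing time (a new reading comes with each control period).
- viewer.camera(name): name is "scene" or "top" or "wrist"; returns (picture, depth): 480x640x3 uint8, blue, green, red; 480x640 float32, m along the optical axis (not along the pixel's ray), 0 where there is no reading.
- viewer.camera_params(name): a dict with "fx", "fy", "cx", "cy" (pixels), "position" and "rotation" of the camera in the world. Camera axes: x right, y up, looking along -z (the intrinsics and any distortion apply to the point x, -y, -z); pixel columns grow to the right and rows downward; lengths in m; the calibration is good to about 2 mm. A picture is of the moment at which its call begins: read the wrist's pose just before it. camera_params takes no time and is no camera call; for the wrist camera it gives the pose at the moment of the call.
- env.job_done(): hands the job in; it is judged then, once.
Trained networks look in the newest picture that a camera, given by its name, has taken for a name from the list of things; names that differ only in an ending like _2 or _b are one class to them, and where a whole thing is asked for, a point or a joint stands for the part that bears it (a point fixed in the world has none). Each returns a list of dicts, best first, with "p" (0 to 1); they miss things now and then, are a little off and sometimes report something else, mostly with a low value. They report only what shows in the picture. A call takes as long as a camera call.
- viewer.boxes_of(query, camera): "xy" ([column, row] as shares, 0 to 1, of the picture: columns of its width, rows of its height, amid what is visible of it).
The state is a dict: "t": time; "q": joint angles; "joint_vel": joint speeds; "effort": joint torques, N m; "tcp_pos": TCP position; "tcp_rot": TCP orientation; "wrist_force": force on the tool from outside, world axes, zero at the start; "ft_torque": the same for the moment, N m; "gripper_width": finger opening in m; "grip_force": force on a finger pad.
Only numpy, scipy, OpenCV 4.12 (cv2) and the standard library are available. Lean on these libraries where they do the work, as an engineer would, in place of code of your own. Each camera call takes 0.05 s, during which the arm holds its last target. There are 200 camera calls.

## Working session

There is one attempt and no reset: what is moved stays moved. The work goes in short steps, Python scripts to look and compute and a tool call to move; the robot and the scene stay as the last step left them, time stands still between calls to the robot, and variables do not carry over. Pictures are saved under pics/ and viewed, at most 10 in all, crops included, and the job is handed in when it is done.

Besides the shell and the picture viewer there is one more tool, called after "Request:" as name([rows], argument=value, ...), one row to a line, values as JSON. arm_command: Moves the arm, as the interface text tells. Its arguments: {"type":"object","properties":{"steps":{"type":"array","items":{"type":"array"}},"newtons":{"type":"number"}},"required":["steps"]}

```bash
mkdir -p pics; ls; cat > h.py <<'E'
import numpy as np,cv2
from plant import env,viewer
def unproj(cam,d,P,u,v):
    z=d[int(round(v)),int(round(u))]
    p=np.array([(u-P['cx'])/P['fx']*z,-(v-P['cy'])/P['fy']*z,-z])
    return np.array(P['position'])+np.array(P['rotation'])@p
E
python3 - <<'E'
from h import *
s=env.get_state();print(s)
for c in ['scene','top']:
    P=viewer.camera_params(c);im,d=viewer.camera(c);cv2.imwrite(f'pics/{c}0.png',im);np.save(f'{c}0.npy',d)
    print(c,P)
    for q in ['block','fixture','plate_face','block_back','timer','screwdriver','tape_roll','vial_1']:
        for b in viewer.boxes_of(q,c)[:2]:
            u,v=b['xy'][0]*640,b['xy'][1]*480
            print(q,round(b['p'],2),round(u),round(v),unproj(c,d,P,min(u,639),min(v,479)).round(3))
E
```

```text
pics
{'t': 0.0, 'q': array([-6.99011363e+01,  7.23911722e+00, -2.32689113e+00,  8.05241821e+01,
       -1.40385936e-03,  8.99983853e+01]), 'joint_vel': array([-0.00784404, -0.00493658,  0.08337121,  0.05711492, -0.10227786,
       -0.01197775]), 'effort': array([-1.64703317e-03, -4.35914254e+01,  3.52924526e+01,  1.72280904e-02,
       -1.56876895e-04,  6.46609379e-06]), 'tcp_pos': array([ 0.18027161, -0.49266533,  0.24924428]), 'tcp_rot': array([[ 9.39091369e-01,  3.43667111e-01, -5.63941888e-04],
       [ 3.43667573e-01, -9.39090219e-01,  1.46983729e-03],
       [-2.44575754e-05, -1.57412006e-03, -9.99998761e-01]]), 'wrist_force': array([ 0.41711004,  0.48025863, -0.91154504]), 'ft_torque': array([0.0002615 , 0.07619542, 0.00554111]), 'grip_force': 0.0, 'gripper_width': 0.08564339349992636}
scene {'fx': 606.7846447000065, 'fy': 606.7846447000065, 'cx': 317.8101020399855, 'cy': 245.6434095368569, 'position': array([-0.24073659, -0.79335992,  0.57396107]), 'rotation': array([[ 0.75563426,  0.28062213, -0.5918345 ],
       [-0.65499075,  0.32098581, -0.68407253],
       [-0.00199541, 
[... 470 characters left out ...]
.8762182756407, 'fy': 517.8762182756407, 'cx': 323.7547214231859, 'cy': 244.46606233279297, 'position': array([0.41562205, 0.0738453 , 1.1998099 ]), 'rotation': array([[-0.0194115 ,  0.99662105, -0.07981024],
       [-0.99969517, -0.01812921,  0.01676013],
       [ 0.01525661,  0.08011125,  0.99666916]])}
block 0.64 444 274 [ 0.437 -0.214  0.044]
plate_face 0.81 331 256 [0.483 0.038 0.023]
block_back 0.9 449 273 [ 0.438 -0.224  0.044]
block_back 0.21 404 202 [ 0.609 -0.136 -0.003]
timer 0.67 182 289 [0.416 0.377 0.019]
screwdriver 0.83 153 244 [0.517 0.44  0.025]
screwdriver 0.61 182 289 [0.414 0.377 0.019]
tape_roll 0.76 409 191 [ 0.63  -0.143  0.025]
vial_1 0.44 205 189 [0.639 0.32  0.037]
```

View pics/scene0.png

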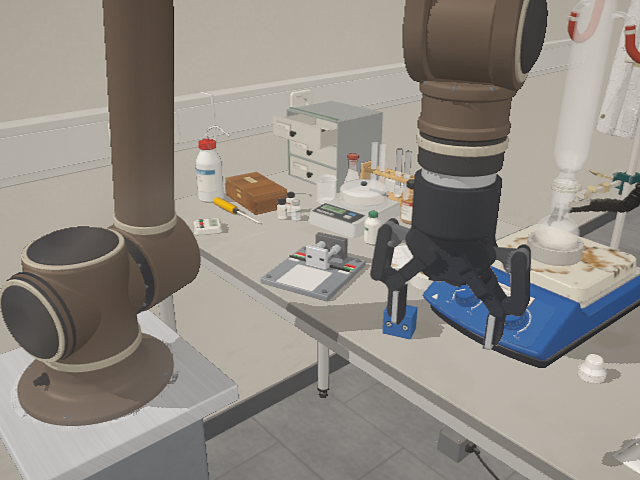

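View pics/top0.png

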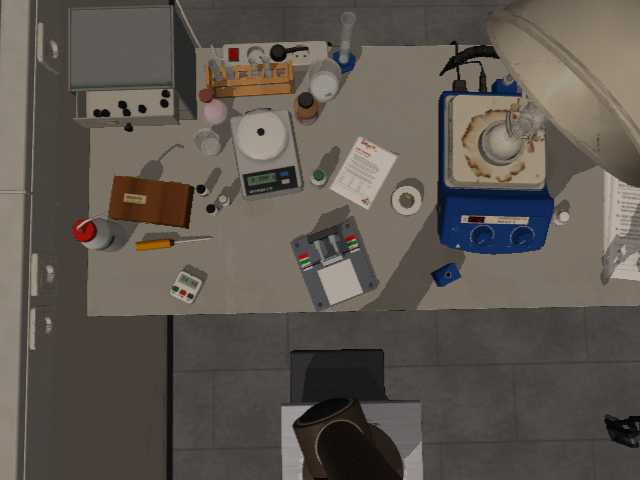

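```bash
cat >> h.py <<'E'
def cloud(d,P):
    v,u=np.mgrid[:480,:640]
    p=np.stack([(u-P['cx'])/P['fx']*d,-(v-P['cy'])/P['fy']*d,-d],-1)
    return p@np.array(P['rotation']).T+np.array(P['position'])
E
python3 - <<'E'
from h import *
P=viewer.camera_params('top');d=np.load('top0.npy');im=cv2.imread('pics/top0.png')
W=cloud(d,P);hsv=cv2.cvtColor(im,cv2.COLOR_BGR2HSV)
def rect(m,n):
    pts=W[m&(d>0)][:,:2].astype(np.float32)
    print(n,len(pts),W[m&(d>0)][:,2].mean().round(4),cv2.minAreaRect(pts), pts.mean(0))
blue=(abs(hsv[...,0].astype(int)-110)<18)&(hsv[...,1]>90)
R=(np.hypot(W[...,0]-.437,W[...,1]+.22)<.07)
rect(blue&R&(W[...,2]>.035)&(W[...,2]<.055),'block')
F=(np.hypot(W[...,0]-.49,W[...,1]-.03)<.13)
rect(F&(W[...,2]>.007)&(W[...,2]<.07),'fix')
rect(F&(W[...,2]>.048)&(W[...,2]<.07),'platepost')
g=(abs(hsv[...,0].astype(int)-60)<18)&(hsv[...,1]>90)&F
n,l,st,c=cv2.connectedComponentsWithStats(g.astype(np.uint8))
for i in range(1,n):
    if st[i,4]>5: rect(l==i,'green');print(c[i])
E
```

```text
block 411 0.0456 ((0.45560595393180847, -0.2261877804994583), (0.056453414261341095, 0.09829330444335938), 71.71558380126953) [ 0.44598448 -0.22257596]
fix 4769 0.017 ((0.4970703423023224, 0.01101064682006836), (0.21868319809436798, 0.2152538001537323), 20.026350021362305) [0.4630001  0.03343592]
platepost 315 0.0556 ((0.5028667449951172, 0.04801471158862114), (0.07486511766910553, 0.06982143968343735), 20.04715919494629) [0.51300913 0.05168267]
green 28 0.0129 ((0.5131000876426697, -0.010863566771149635), (0.0064036063849925995, 0.020160168409347534), 18.502822875976562) [ 0.5131233  -0.01079136]
[351.82142857 242.89285714]
green 29 0.0139 ((0.4735252559185028, 0.09829650819301605), (0.006497344933450222, 0.021623142063617706), 22.065433502197266) [0.47324282 0.09854131]
[304.5862069  261.06896552]
```

The scene picture shows the block at (400,322), half hidden by the gripper, and the fixture at (315,270). The top picture shows the block at (446,274). The fixture is at (335,262), its white insert towards the robot and yawed about +20°. Its green marks, at (352,243) and (305,261), are 116 mm apart, as they should be. I'll move above the block.

Request:
arm_command([
  [0,[0.052,-0.027,0.008],0],
  [0,[0.052,-0.027,0.008],0],
  [0,[0.052,-0.027,0.008],0],
  [0,[0.052,-0.027,0.008],0],
  [0,[0.052,-0.027,0.008],0],
])

```text
t: 1.52
tcp_pos: [0.3792, -0.2754, 0.21]
tcp_rot: [[0.939, 0.343, 0.001], [0.343, -0.939, -0.001], [0.0, 0.001, -1.0]]
wrist_force: [0.5, -0.4, -0.2]
gripper_width: 0.0854
grip_force: 0.0
```

```bash
python3 - <<'E'
from h import *
s=env.get_state();print(s['tcp_pos'],s['tcp_rot'].round(3),s['t'],s['q'].round(1))
P=viewer.camera_params('wrist');im,d=viewer.camera('wrist');cv2.imwrite('pics/w1.png',im);np.save('w1.npy',d);np.save('w1P.npy',P,allow_pickle=True)
print(P)
for q in ['block','block_back']:
    for b in viewer.boxes_of(q,'wrist')[:2]:
        u,v=b['xy'][0]*640,b['xy'][1]*480;print(q,b['p'],u,v,unproj(0,d,P,u,v))
W=cloud(d,P);hsv=cv2.cvtColor(im,cv2.COLOR_BGR2HSV)
m=(abs(hsv[...,0].astype(int)-110)<18)&(hsv[...,1]>90)&(d>0)&(np.hypot(W[...,0]-.437,W[...,1]+.22)<.06)
z=W[m][:,2];print(np.histogram(z,bins=np.arange(-.005,.07,.005)))
t=m&(W[...,2]>.040)&(W[...,2]<.05)
print(cv2.minAreaRect(W[t][:,:2].astype(np.float32)),W[t][:,2].mean())
E
```

```text
[ 0.37922478 -0.27541343  0.21000399] [[ 0.939  0.343  0.001]
 [ 0.343 -0.939 -0.001]
 [ 0.     0.001 -1.   ]] 1.525 [-36.    1.3 -13.7  75.   -0.  123.9]
{'fx': 416.02707395157347, 'fy': 416.02707395157347, 'cx': 314.58055832323913, 'cy': 249.2701550333733, 'position': array([ 0.45079295, -0.2498121 ,  0.33479741]), 'rotation': array([[ 3.42869387e-01,  8.96438107e-01,  2.80783373e-01],
       [-9.39382935e-01,  3.27024847e-01,  1.03026457e-01],
       [ 5.33702249e-04, -2.99087728e-01,  9.54225469e-01]])}
block 0.73 266.496 124.992 [ 0.43621543 -0.22121308  0.04569177]
block_back 0.85 268.224 122.688 [ 0.43810463 -0.22205347  0.04793316]
(array([  20,  229,    0,    0,    0,    0,    0,    0,    0,  332, 2160,
          2,    0,    0,    0]), array([-0.005,  0.   ,  0.005,  0.01 ,  0.015,  0.02 ,  0.025,  0.03 ,
        0.035,  0.04 ,  0.045,  0.05 ,  0.055,  0.06 ,  0.065,  0.07 ]))
((0.4406212568283081, -0.21809861063957214), (0.02668219618499279, 0.04763403162360191), 26.572399139404297) 0.04589277357952932
```

View pics/w1.png

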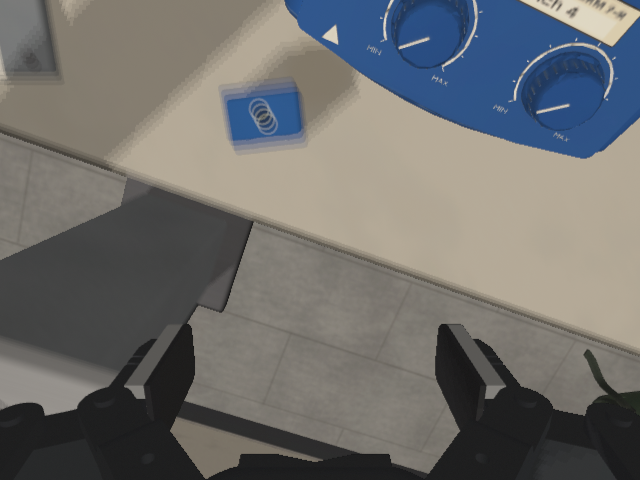

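The wrist view shows the block at (265,118), blurred because the arm was still moving, with the hotplate's corner beyond it at upper right. I'll shift a little, let the arm settle and look again.

Request:
arm_command([
  [0,[0.02,-0.031,0.0],0],
  [0,[0,0,0],0],
  [0,[0,0,0],0],
])

```text
t: 2.05
tcp_pos: [0.386, -0.2418, 0.2103]
tcp_rot: [[0.939, 0.343, 0.0], [0.343, -0.939, -0.001], [0.0, 0.001, -1.0]]
wrist_force: [-0.5, -0.3, -0.0]
gripper_width: 0.0855
grip_force: 0.0
```

```bash
cat >> h.py <<'E'
def block(im,d,P,c=(.438,-.22),zr=(.038,.052),r=.05):
    W=cloud(d,P);hsv=cv2.cvtColor(im,cv2.COLOR_BGR2HSV)
    t=(abs(hsv[...,0].astype(int)-110)<18)&(hsv[...,1]>90)&(d>0)&(np.hypot(W[...,0]-c[0],W[...,1]-c[1])<r)&(W[...,2]>zr[0])&(W[...,2]<zr[1])
    return W,t,cv2.minAreaRect(W[t][:,:2].astype(np.float32)),W[t][:,2].mean()
E
python3 - <<'E'
from h import *
s=env.get_state();print(s['tcp_pos'],s['tcp_rot'].round(3),s['t'])
P=viewer.camera_params('wrist');im,d=viewer.camera('wrist');cv2.imwrite('pics/w2.png',im)
W,t,r,z=block(im,d,P);print('wrist',r,z)
hp=(W[...,2]>.03)&(~t)&(d>0)&(W[...,0]>.42)&(W[...,1]<-.15);q=W[hp]
print('hotplate nearest', q[np.argsort(np.hypot(q[:,0]-.438,q[:,1]+.22))[:400:80]].round(3),q[:,2].max())
for n in range(2):
    P=viewer.camera_params('top');im,d=viewer.camera('top');print('top',block(im,d,P)[2:])
P=viewer.camera_params('scene');im,d=viewer.camera('scene');W,t,r,z=block(im,d,P);print('scene',r,z)
E
```

```text
[ 0.38598966 -0.24181265  0.21026472] [[ 0.939  0.343  0.   ]
 [ 0.343 -0.939 -0.001]
 [ 0.     0.001 -1.   ]] 2.05
wrist ((0.4373217821121216, -0.2213326394557953), (0.03538580983877182, 0.04959774389863014), 26.356338500976562) 0.045850299342641926
hotplate nearest [[ 0.438 -0.22   0.046]
 [ 0.435 -0.22   0.046]
 [ 0.442 -0.218  0.047]
 [ 0.437 -0.226  0.047]
 [ 0.437 -0.227  0.046]] 0.266807557166337
top (((0.43642672896385193, -0.2205570787191391), (0.035558219999074936, 0.05112192779779434), 26.760807037353516), np.float64(0.0449525092967319))
top (((0.4361785352230072, -0.22039498388767242), (0.03604339808225632, 0.050830159336328506), 26.51868438720703), np.float64(0.04495251616991386))
scene ((0.4359115660190582, -0.2222823053598404), (0.04037375748157501, 0.04914850369095802), 25.554256439208984) 0.043429464243651954
```

View pics/w2.png

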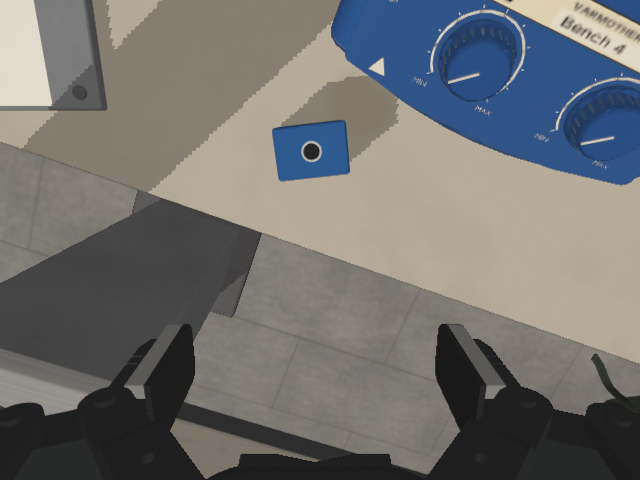

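The wrist view is sharp now: the block is at (312,152) with the hotplate's edge up to the right. All three cameras put its centre near (0.437,-0.221) with a yaw of about 26.4°. I'll align over it while checking hotplate clearance.

```bash
python3 - <<'E'
from h import *
c=np.array([.437,-.221]);a=np.radians(26.4);X=np.array([np.cos(a),np.sin(a)]);Y=np.array([-X[1],X[0]])
s=env.get_state();P=viewer.camera_params('wrist');im,d=viewer.camera('wrist')
W=cloud(d,P);q=W[(d>0)&(W[...,2]>.02)&(W[...,0]>.4)&(W[...,2]<.2)];r=np.c_[(q[:,:2]-c)@X,(q[:,:2]-c)@Y,q[:,2]]
for y0 in range(-90,-20,10):
    k=r[(r[:,1]*1e3>y0)&(r[:,1]*1e3<y0+10)&((abs(r[:,0])>.021)|(abs(r[:,1])>.029))]
    if len(k): print(y0,k[k[:,0].argmin()].round(3),k[:,2].max())
R=s['tcp_rot'];D=np.array([c[0],c[1],.027])-s['tcp_pos'];print('shift in tool axes',R.T@D)
E
```

```text
-90 [ 0.007 -0.09   0.042] 0.0923354307540942
-80 [ 0.014 -0.08   0.043] 0.0794552811765864
-70 [ 0.021 -0.07   0.048] 0.07743939960717927
-60 [ 0.029 -0.06   0.048] 0.07508064924992292
-50 [ 0.036 -0.05   0.05 ] 0.07338894534989704
-40 [ 0.044 -0.04   0.052] 0.06813012735342328
-30 [ 0.052 -0.03   0.052] 0.057231211044028396
shift in tool axes [ 0.0550247  -0.00211668  0.183021  ]
```

Request:
arm_command([
  [0,[0.055,-0.002,0.0],-6.4],
  [0,[0,0,0.03],0],
  [0,[0,0,0.05],0],
  [0,[0,0,0.03],0],
  [0,[0,0,0],0],
])

```text
t: 2.92
tcp_pos: [0.4356, -0.2196, 0.0978]
tcp_rot: [[0.895, 0.446, -0.004], [0.446, -0.895, 0.002], [-0.003, -0.004, -1.0]]
wrist_force: [0.3, 0.1, -0.1]
gripper_width: 0.0855
grip_force: 0.0
```

```bash
python3 - <<'E'
from h import *
s=env.get_state();print(s['tcp_pos'],s['tcp_rot'].round(4),s['t'])
P=viewer.camera_params('wrist');im,d=viewer.camera('wrist');cv2.imwrite('pics/w3.png',im)
for q in('block',):
  print(viewer.boxes_of(q,'wrist')[:1])
W,t,r,z=block(im,d,P);print(r,z)
D=np.array([*r[0],.027])-s['tcp_pos'];print(s['tcp_rot'].T@D)
E
```

```text
[ 0.43555017 -0.21962862  0.09784048] [[ 0.8952  0.4457 -0.0045]
 [ 0.4457 -0.8952  0.0022]
 [-0.003  -0.0039 -1.    ]] 2.925
[{'xy': [0.4942, 0.5779], 'p': 0.56}]
((0.4375624358654022, -0.22142569720745087), (0.036135368049144745, 0.049472175538539886), 26.386260986328125) 0.04553598815330255
[0.00121433 0.00278535 0.07082669]
```

Request:
arm_command([
  [0,[0.001,0.002,0.03],0],
  [0,[0,0,0.03],0],
  [0,[0,0,0.01],0],
  [0,[0,0,0],0],
  [1,[0,0,0],0],
], newtons=60)

```text
t: 3.65
tcp_pos: [0.4401, -0.222, 0.0316]
tcp_rot: [[0.895, 0.446, 0.002], [0.446, -0.895, -0.001], [0.001, 0.002, -1.0]]
wrist_force: [-0.1, -0.5, -0.2]
gripper_width: 0.0698
grip_force: 0.0
```

Request:
arm_command([
  [1,[0,0,0],0],
  [1,[0,0,0],0],
  [1,[0,0,0],0],
  [1,[0,0,0],0],
  [1,[0,0,0],0],
], newtons=60)

```text
t: 4.28
tcp_pos: [0.4399, -0.2219, 0.0313]
tcp_rot: [[0.895, 0.446, 0.002], [0.446, -0.895, -0.001], [0.002, 0.002, -1.0]]
wrist_force: [-1.0, 0.1, 6.1]
gripper_width: 0.0491
grip_force: 63.1
```

Grasped: opening 49 mm, force 63 N. I'll lift and cross low along the front.

Request:
arm_command([
  [1,[0,0,-0.03],0],
  [1,[0,0,-0.05],0],
  [1,[0,-0.045,-0.01],0],
  [1,[0,-0.045,0],3],
  [1,[0,-0.045,0],3.4],
])

```text
t: 4.9
tcp_pos: [0.3802, -0.0987, 0.1204]
tcp_rot: [[0.94, 0.341, 0.001], [0.341, -0.94, -0.0], [0.001, 0.0, -1.0]]
wrist_force: [0.7, 1.4, -1.5]
gripper_width: 0.049
grip_force: 62.9
```

Request:
arm_command([
  [1,[0.02,-0.045,0],0],
  [1,[0.02,-0.045,0],0],
  [1,[0.01,-0.01,0],0],
  [1,[0,0,0],0],
  [1,[0,0,0],0],
])

```text
t: 5.52
tcp_pos: [0.3935, 0.0106, 0.1199]
tcp_rot: [[0.939, 0.343, -0.0], [0.343, -0.939, -0.0], [-0.001, 0.0, -1.0]]
wrist_force: [-0.5, -0.4, -2.2]
gripper_width: 0.0488
grip_force: 63.1
```

```bash
cat >> h.py <<'E'
def greens(im,d,P):
    W=cloud(d,P);hsv=cv2.cvtColor(im,cv2.COLOR_BGR2HSV)
    g=(abs(hsv[...,0].astype(int)-60)<18)&(hsv[...,1]>90)&(d>0)&(np.hypot(W[...,0]-.493,W[...,1]-.044)<.08)&(W[...,2]<.025)
    n,l,st,c=cv2.connectedComponentsWithStats(g.astype(np.uint8))
    return [(st[i,4],c[i].round(0),np.array(cv2.minAreaRect(W[l==i][:,:2].astype(np.float32))[0]),W[l==i][:,2].mean()) for i in range(1,n) if st[i,4]>12]
E
python3 - <<'E'
from h import *
s=env.get_state();p=s['tcp_pos'];print(p,s['tcp_rot'].round(4),s['t'],s['wrist_force'],s['gripper_width'])
for c in('wrist','top'):
    P=viewer.camera_params(c);im,d=viewer.camera(c);cv2.imwrite(f'pics/{c}4.png',im)
    for g in greens(im,d,P):print(c,g)
    for b in viewer.boxes_of('plate_face',c)[:1]:print(b,unproj(0,d,P,b['xy'][0]*640,b['xy'][1]*480))
    W,t,r,z=block(im,d,P,c=p[:2],zr=(p[2]+.004,p[2]+.024));print(c,r,z)
E
```

```text
[0.39345643 0.01060769 0.11993155] [[ 9.395e-01  3.427e-01 -4.000e-04]
 [ 3.427e-01 -9.395e-01 -5.000e-04]
 [-5.000e-04  3.000e-04 -1.000e+00]] 5.525 [-0.53598402 -0.35514047 -2.16725783] 0.04875065049968737
wrist (np.int32(738), array([434.,  57.]), array([ 0.51396161, -0.01086457]), np.float64(0.013670796993600576))
wrist (np.int32(696), array([206.,  57.]), array([0.47397545, 0.09823342]), np.float64(0.013700940943816539))
{'xy': [0.4942, 0.1777], 'p': 0.92} [0.48033594 0.04075666 0.02109566]
wrist ((0.3919822573661804, 0.009278390556573868), (0.037628091871738434, 0.05147235095500946), 20.800981521606445) 0.13362165452970998
top (np.int32(28), array([352., 243.]), array([ 0.51315266, -0.01054737]), np.float64(0.013275122626682996))
top (np.int32(30), array([305., 261.]), array([0.47326261, 0.09820205]), np.float64(0.013277510890136941))
{'xy': [0.5162, 0.5331], 'p': 0.57} [0.48440959 0.03905059 0.0073    ]
top ((0.0, 0.0), (0.0, 0.0), 0.0) nanh.py:14: RuntimeWarning: Mean of empty slice.
  return W,t,cv2.minAreaRect(W[t][:,:2].astype(np.float32)),W[t][:,2].mean()
  ret = ret.dtype.type(ret / rcount)
```

View pics/wrist4.png

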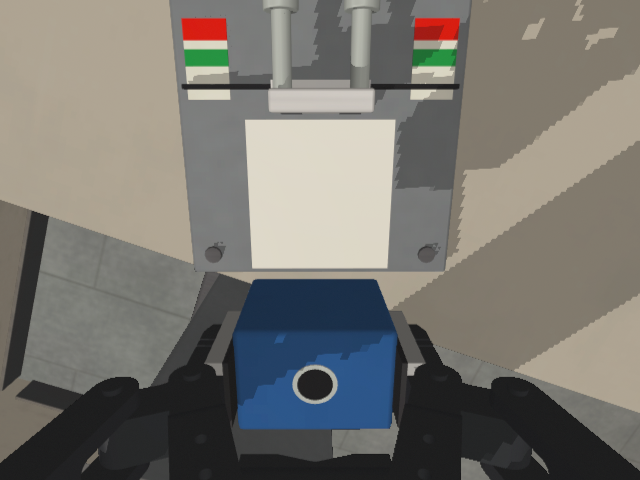

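The wrist view shows the block held squarely at (315,350), the insert ahead, the plate at (322,98) and the pointer bar at row 86, in the white zone. The green marks are at (206,57) and (434,57). The block is about 3 mm left of centre and 62 mm from the plate. I'll advance and lower.

Request:
arm_command([
  [1,[0.03,0.003,0],0],
  [1,[0.007,0,0.03],0],
  [1,[0,0,0.03],0],
  [1,[0,0,0.012],0],
  [1,[0,0,0],0],
])

```text
t: 6.35
tcp_pos: [0.4288, 0.021, 0.0476]
tcp_rot: [[0.939, 0.343, -0.002], [0.343, -0.939, -0.0], [-0.001, -0.0, -1.0]]
wrist_force: [0.4, 0.3, -1.4]
gripper_width: 0.0493
grip_force: 63.1
```

Request:
arm_command([
  [1,[0,0,0.002],0],
  [1,[0,0,0.001],0],
  [1,[0,0,0],0],
  [1,[0,0,0],0],
])

```text
t: 6.85
tcp_pos: [0.4295, 0.0214, 0.0453]
tcp_rot: [[0.939, 0.344, 0.001], [0.344, -0.939, 0.0], [0.0, 0.0, -1.0]]
wrist_force: [-0.1, 0.2, -2.1]
gripper_width: 0.0491
grip_force: 63.1
```

```bash
cat >> h.py <<'E'
def fix(p):
    a=np.radians(20.13);X=np.array([np.cos(a),np.sin(a)]);Y=np.array([-X[1],X[0]]);D=np.asarray(p)[:2]-[.4639,.0327];return np.array([D@X,D@Y])
E
python3 - <<'E'
from h import *
s=env.get_state();p=s['tcp_pos'];print(p,fix(p),s['tcp_rot'].round(4),s['t'],s['wrist_force'],s['gripper_width'])
c='wrist'
P=viewer.camera_params(c);im,d=viewer.camera(c);cv2.imwrite(f'pics/{c}5.png',im)
for g in greens(im,d,P):print(c,g)
W,t,r,z=block(im,d,P,c=p[:2],zr=(p[2]+.004,p[2]+.024));print(c,r,fix(r[0]),z)
k=(d>0)&(W[...,2]>.051)&(W[...,2]<.062);q=W[k];f=np.array([fix(a) for a in q]);f=f[(f[:,0]>-.002)&(f[:,0]<.018)&(abs(f[:,1])<.04)];print('plate top',f.min(0),f.max(0),np.percentile(f,[3,97],axis=0))
E
```

```text
[0.4294998  0.02137288 0.04529085] [-0.03619708  0.00120369] [[ 9.391e-01  3.437e-01  5.000e-04]
 [ 3.437e-01 -9.391e-01  0.000e+00]
 [ 5.000e-04  2.000e-04 -1.000e+00]] 6.85 [-0.09233902  0.22252765 -2.05871129] 0.04911810823369307
wrist (np.int32(1330), array([157., 141.]), array([0.47394818, 0.0980924 ]), np.float64(0.013718545458449144))
wrist (np.int32(1336), array([475., 141.]), array([ 0.51371217, -0.01068783]), np.float64(0.013660755990343589))
wrist ((0.42832157015800476, 0.01992582529783249), (0.03787128999829292, 0.05179533734917641), 21.785297393798828) [-0.03780134  0.00025051] 0.058999958714076865
plate top [ 0.00494563 -0.0230202 ] [0.01542189 0.02327719] [[ 0.00569105 -0.02110605]
 [ 0.0149845   0.02130834]]
```

View pics/wrist5.png

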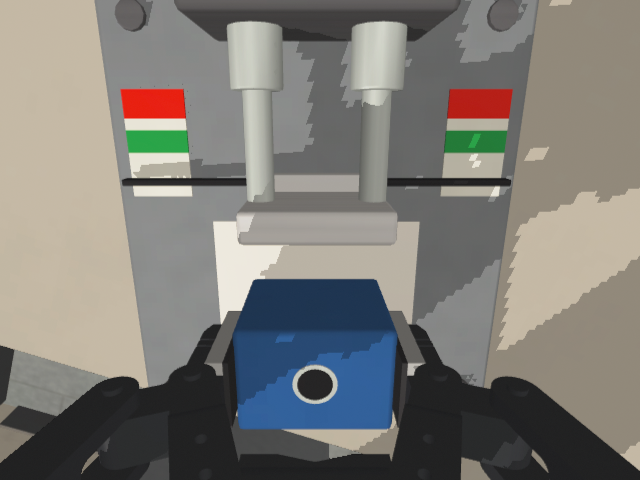

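The wrist view shows the block centred on the plate: the block's hole is at column 315 and the plate's middle at 317. The pointer is at row 182, unpressed, with about 25 mm of gap. Next I'll settle it onto the bed, feeling for contact.

Request:
arm_command([
  [1,[0,0,0.001],0],
  [1,[0,0,0],0],
  [1,[0,0,0],0],
])

```text
t: 7.28
tcp_pos: [0.4293, 0.0213, 0.044]
tcp_rot: [[0.939, 0.344, -0.0], [0.344, -0.939, 0.0], [-0.0, -0.0, -1.0]]
wrist_force: [-0.5, 0.3, -1.1]
gripper_width: 0.0492
grip_force: 63.1
```

Request:
arm_command([
  [1,[0,0,0.0007],0],
  [1,[0,0,0],0],
  [1,[0,0,0],0],
])

```text
t: 7.65
tcp_pos: [0.4295, 0.0213, 0.0434]
tcp_rot: [[0.939, 0.344, 0.0], [0.344, -0.939, 0.0], [0.0, 0.0, -1.0]]
wrist_force: [-0.4, -0.3, -0.4]
gripper_width: 0.0491
grip_force: 63.2
```

Request:
arm_command([
  [1,[0,0,0.0005],0],
  [1,[0,0,0],0],
  [1,[0,0,0],0],
])

```text
t: 8.02
tcp_pos: [0.4297, 0.0213, 0.0433]
tcp_rot: [[0.939, 0.344, 0.001], [0.344, -0.939, -0.0], [0.001, 0.0, -1.0]]
wrist_force: [-0.9, 0.4, 5.2]
gripper_width: 0.0492
grip_force: 63.9
```

Seated, with 5 N from the bed. I'll advance to the plate.

Request:
arm_command([
  [1,[0.01,0,0],0],
  [1,[0.01,0,0],0],
  [1,[0.006,0,0],0],
  [1,[0.004,0,0],0],
  [1,[0,0,0],0],
])

```text
t: 8.65
tcp_pos: [0.4581, 0.0316, 0.0433]
tcp_rot: [[0.939, 0.344, 0.001], [0.344, -0.939, -0.001], [0.0, 0.001, -1.0]]
wrist_force: [-2.1, -0.8, 8.1]
gripper_width: 0.0491
grip_force: 64.4
```

Request:
arm_command([
  [1,[0.004,0,0],0],
  [1,[0.002,0,0],0],
  [1,[0,0,0],0],
  [1,[0,0,0],0],
])

```text
t: 9.15
tcp_pos: [0.4626, 0.0332, 0.0433]
tcp_rot: [[0.939, 0.343, -0.001], [0.343, -0.939, -0.001], [-0.001, 0.001, -1.0]]
wrist_force: [-6.1, -2.7, 10.6]
gripper_width: 0.0493
grip_force: 64.9
```

```bash
python3 - <<'E'
from h import *
s=env.get_state();p=s['tcp_pos'];f=s['wrist_force'];print(p,fix(p),s['tcp_rot'].round(4),s['t'],f,'along x',f[0]*.939+f[1]*.344)
c='wrist'
P=viewer.camera_params(c);im,d=viewer.camera(c);cv2.imwrite(f'pics/{c}6.png',im)
for g in greens(im,d,P):print(c,g)
W,t,r,z=block(im,d,P,c=p[:2],zr=(p[2]+.004,p[2]+.024));print(c,r,fix(r[0]),z)
E
```

```text
[0.46255338 0.03323589 0.04331013] [-0.00107993  0.00096659] [[ 9.392e-01  3.435e-01 -1.100e-03]
 [ 3.435e-01 -9.392e-01 -1.300e-03]
 [-1.500e-03  8.000e-04 -1.000e+00]] 9.15 [-6.12415752 -2.72373631 10.64017068] along x -6.687549201638209
wrist (np.int32(1148), array([165., 235.]), array([0.47408229, 0.09818088]), np.float64(0.013717478117132557))
wrist (np.int32(1146), array([466., 235.]), array([ 0.51389217, -0.01058931]), np.float64(0.013756416024834437))
wrist ((0.4610266089439392, 0.03209088370203972), (0.03646833077073097, 0.051650576293468475), 20.30575180053711) [-0.0029075   0.00041697] 0.057719027598143145
```

View pics/wrist6.png

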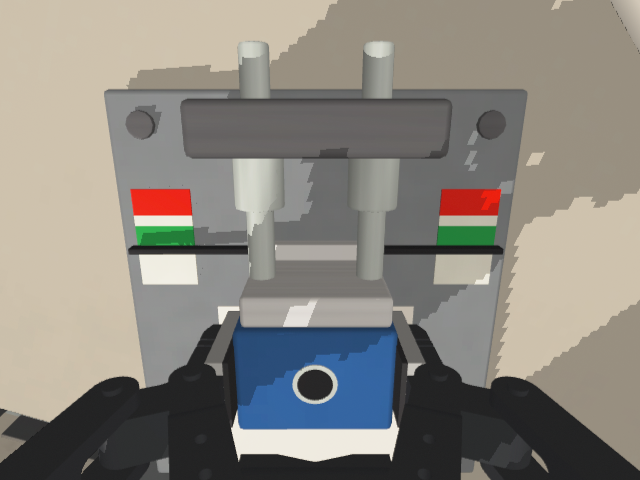

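The wrist view shows the block flush against the plate and the pointers at row 249, right at the start of the green. I'll press 4 mm more, to mid-band.

Request:
arm_command([
  [1,[0.002,0,0],0],
  [1,[0.002,0,-0.0002],0],
  [1,[0,0,0],0],
  [1,[0,0,0],0],
  [1,[0,0,0],0],
])

```text
t: 9.82
tcp_pos: [0.4656, 0.0344, 0.0433]
tcp_rot: [[0.939, 0.343, -0.002], [0.343, -0.939, -0.002], [-0.003, 0.001, -1.0]]
wrist_force: [-8.3, -3.3, 11.8]
gripper_width: 0.0492
grip_force: 64.9
```

Request:
arm_command([
  [1,[0,0,0],0],
  [1,[0,0,0],0],
  [1,[0,0,0],0],
  [1,[0,0,0],0],
  [1,[0,0,0],0],
])

```text
t: 10.45
tcp_pos: [0.4656, 0.0343, 0.0433]
tcp_rot: [[0.939, 0.343, -0.002], [0.343, -0.939, -0.002], [-0.003, 0.001, -1.0]]
wrist_force: [-8.1, -3.8, 12.7]
gripper_width: 0.0491
grip_force: 64.9
```

```bash
python3 - <<'E'
from h import *
s=env.get_state();p=s['tcp_pos'];f=s['wrist_force'];print(p,fix(p),s['tcp_rot'].round(4),s['t'],f,'along x',f[0]*.939+f[1]*.344)
c='wrist'
P=viewer.camera_params(c);im,d=viewer.camera(c);cv2.imwrite(f'pics/{c}7.png',im)
W,t,r,z=block(im,d,P,c=p[:2],zr=(p[2]+.004,p[2]+.024));print(c,r,fix(r[0]),z)
E
```

```text
[0.46557291 0.03434428 0.04331742] [0.0021366 0.0009681] [[ 0.9392  0.3433 -0.0024]
 [ 0.3433 -0.9392 -0.0019]
 [-0.0029  0.001  -1.    ]] 10.45 [-8.07485307 -3.83330684 12.68159447] along x -8.90094458554978
wrist ((0.46419015526771545, 0.033302996307611465), (0.036350175738334656, 0.051439762115478516), 19.862825393676758) [0.00047995 0.0004663 ] 0.057729705122285306
```

View pics/wrist7.png

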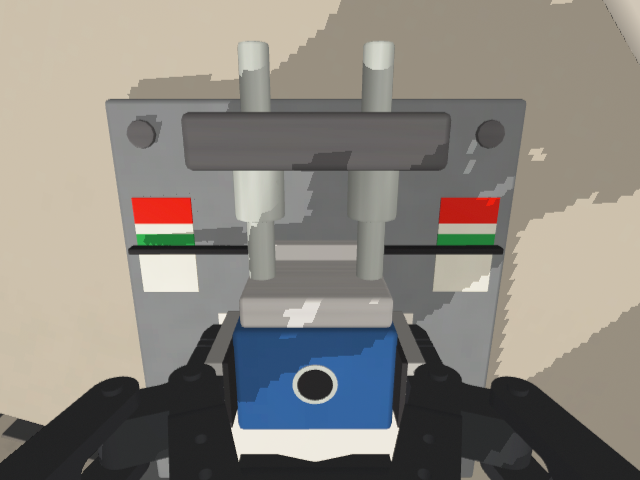

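The wrist view shows the pointers at row 249. Corrected for their height above the strip, they stand mid-green (234–254), and TCP and force agree on 13.5–14 mm of travel. I'll hold for a couple of seconds.

Request:
arm_command([
  [1,[0,0,0],0],
  [1,[0,0,0],0],
  [1,[0,0,0],0],
  [1,[0,0,0],0],
  [1,[0,0,0],0],
])

```text
t: 11.12
tcp_pos: [0.4656, 0.0343, 0.0433]
tcp_rot: [[0.939, 0.343, -0.002], [0.343, -0.939, -0.002], [-0.003, 0.001, -1.0]]
wrist_force: [-8.7, -3.5, 12.7]
gripper_width: 0.0491
grip_force: 64.9
```

Request:
arm_command([
  [1,[0,0,0],0],
  [1,[0,0,0],0],
  [1,[0,0,0],0],
  [1,[0,0,0],0],
  [1,[0,0,0],0],
])

```text
t: 11.75
tcp_pos: [0.4656, 0.0343, 0.0433]
tcp_rot: [[0.939, 0.343, -0.002], [0.343, -0.939, -0.002], [-0.003, 0.001, -1.0]]
wrist_force: [-7.9, -3.2, 12.0]
gripper_width: 0.0491
grip_force: 64.9
```

Request:
arm_command([
  [1,[0,0,0],0],
  [1,[0,0,0],0],
  [1,[0,0,0],0],
  [1,[0,0,0],0],
  [1,[0,0,0],0],
])

```text
t: 12.38
tcp_pos: [0.4656, 0.0344, 0.0433]
tcp_rot: [[0.939, 0.343, -0.002], [0.343, -0.939, -0.002], [-0.003, 0.001, -1.0]]
wrist_force: [-7.5, -3.5, 12.8]
gripper_width: 0.0491
grip_force: 64.9
```

Request:
arm_command([
  [1,[0,0,0],0],
  [1,[0,0,0],0],
  [1,[0,0,0],0],
  [1,[0,0,0],0],
])

```text
t: 12.88
tcp_pos: [0.4656, 0.0344, 0.0433]
tcp_rot: [[0.939, 0.343, -0.002], [0.343, -0.939, -0.002], [-0.003, 0.001, -1.0]]
wrist_force: [-8.4, -4.0, 12.6]
gripper_width: 0.0494
grip_force: 64.9
```

Steady for 3 s, so I'll hand it in.

```bash
python3 -c "
from plant import env
print(env.job_done())"
```

```text
the job is handed in; nothing more can be done
None
```

The block stands upright on the bed, screw heads to the open front and centred to within about 1 mm. It is pressed flat on the plate at about 14 mm travel (mid-green), was steady for 3 s, and was handed in at about 13 s with the arm still gripping and pressing.

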